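Open the drip valve of the youngest bulb tray

ROBOT

A 6-joint arm with a two-finger parallel gripper is mounted at the origin on the work surface. World frame = base frame: x ahead of the robot, y to its left, z up, the work surface at z = 0. Lengths are in m, angles in rad, forces in N, time in s.
With the tool pointing down it reaches from about 0.425 to 0.95 m from the base axis. Payload 3.5 kg.
Tool frame: the origin (TCP) lies on the centre line of the jaws, within the pads' length; the fingertips stand 19 mm ahead of it and the grasp point (between the pads) is the TCP; z points along the fingers, y is the line along which they close (so a half turn about z gives the same grasp; the last joint's range is limited). The gripper opens to 85 mm and grips with 20 to 120 N. Pads are 22 mm wide; open, the fingers measure 114 mm over their backs; the gripper's body (76 mm by 85 mm) begins 54 mm behind the grasp point. The pads swing forward as they close: fully open they stand 13 mm farther back than shut.
Start: joints at [-1.495, 0.286, 1.577, -0, 1.279, -0.15], TCP at [0.151, -0.658, 0.25] pointing down, gripper open.
Joint ranges: [-2.77, 2.77], [-0.9, 2.22], [0.21, 2.48], [-1.53, 4.67], [0.24, 2.81], [-2.84, 2.84]. Speed limits (rad/s): [2.79, 2.79, 3.14, 3.14, 3.14, 3.14].

INTERFACE

Orientations are given as a unit quaternion [x, y, z, w].
In Python, from plant import ctrl, imaging gives the robot as it stands. The module is installed in compiled form; this text tells all that it offers.
- The arm moves only by the shell command python3 -m handwheel 'ROWS' [OPENING] [FORCE]. ROWS is JSON, one flat list of numbers, 6 for each row, row after row: the shift along the world's x, y, z in units of 150 mm (1.0 is 150 mm), then the turn, a rotation vector about the world's x, y, z in units of 90 degrees (1.0 is 90 degrees). In form: [tx, ty, tz, rx, ry, rz, tx, ty, tz, rx, ry, rz, ...]. A call has 1 to 5 rows; each row shifts and turns the commanded pose from where the row before left it; what a row does not reach is not made up. A row lasts 1/12 s, in which the tool goes at most 41.7 mm and 7.16 degrees, less where a joint would pass 70% of its speed; a pose out of reach is approached as far as the arm can. A call with a number of a shift or a turn outside -1 to 1 is refused whole. A call with a gripper value outside its range is refused whole. OPENING is the opening, from 0 (shut) to 1 (fully open), set as the call begins (- or left out, the last holds). The fingers move at their own pace and stop on an object; FORCE is the grip in N (left out, the last holds). Time passes only in rows, so rows that do not move let the fingers close. It gives the time, the measured TCP pose, the force, the opening and the grip force at its end, in the units of the state.
- ctrl.get_state(): the state, without advancing time (a new reading comes with each control period).
- imaging.read_camera(name): name is "scene" or "top" or "wrist"; returns (picture, depth): 384x512x3 uint8, blue, green, red; 384x512 float32, m along the optical axis (not along the pixel's ray), 0 where there is no reading.
- imaging.get_calibration(name): a dict with "fovy" (degrees; the focal length in pixels is half the picture's height over the tangent of half this angle, whatever the lens; pixels are square), "cx", "cy" (the principal point, pixels), "R" (3x3) and "t" (3): a world point X has camera coordinates R X + t. Camera axes: x right, y down, z forward; pixel columns grow to the right and rows downward; lengths in m; the calibration is good to about 2 mm. A picture is of the moment at which its call begins: read the wrist's pose just before it. get_calibration takes no time and is no camera call; for the wrist camera it gives the pose at the moment of the call.
- ctrl.sign_off(): hands the job in; it is judged then, once.
The state is a dict: "time": time; "qpos": joint angles; "dq": joint speeds; "joint_efforts": joint torques, N m; "eef_pos": TCP position; "tcp_rot": TCP orientation; "contact_force": force on the tool from outside, world axes, zero at the start; "wrist_torque": the same for the moment, N m; "opening": opening from 0.0 (shut) to 1.0 (fully open); "finger_force": force on a finger pad.
Only numpy, scipy, OpenCV 4.12 (cv2) and the standard library are available. Lean on these libraries where they do the work, as an engineer would, in place of code of your own. Each camera call takes 0.05 s, during which the arm holds its last target. There are 200 camera calls.

TASK

Three trays of sprouting bulbs stand on the bench, each with its own push-down drip valve at its far end. Water the tray whose shoots are shortest: with closed fingertips, gently push its white plunger straight down until it is fully home, then withdraw. Leave the other two plungers, the trays, all the shoots, the pot, the bottle and the loose bulb undisturbed, and do not grasp or lift anything.

Things in the scene. Friction and masses are not known exactly. Their poses are not given: they have to be found in the camera images.
- tray_short: Teal tray with the shortest shoots (16-22 mm above the soil, tips up to z 76 mm). Loose, 2-3 kg, 200 (x) x 130 (y) x 65 mm high, soil at 54 mm; left/middle/right place varies, yaw within 0.25 rad. Origin: centre of the underside, z up. Its valve block, grey, 44 x 44 x 75 mm high, is fixed on the +x end (away from the robot), centred 122 mm from the origin.
- shoots_short: The twelve pale yellow shoots of tray_short, 12 mm thick, fixed in its soil; they stand between -75 and +50 mm along the tray's x and within 50 mm either side of its middle. Origin: same as the tray's. Delicate: not to be touched.
- plunger_short (a joint): Travel of the valve plunger of tray_short, in m: 0 = fully up (shut), 0.012 = fully down on its hard stop (open). It starts 0 to 3 mm down. Moves straight down, takes about 4 N, has no spring and stays where it is left.
- cap_short (a point): Centre of the top face of the plunger of tray_short: a flat round white cap, 32 mm across and 9 mm thick, standing above the grey valve block. 104 mm above the tray's underside with the plunger fully up, 92 mm fully down. Sprung: once the plunger is on its stop, the cap alone gives up to 5 mm more under 6 to 13 N and comes back. z up.
- tray_mid: Teal tray with middle-sized shoots (44-52 mm above the soil, tips up to z 106 mm). Loose, 2-3 kg, 200 (x) x 130 (y) x 65 mm high, soil at 54 mm; left/middle/right place varies, yaw within 0.25 rad. Origin: centre of the underside, z up. Its valve block, grey, 44 x 44 x 75 mm high, is fixed on the +x end (away from the robot), centred 122 mm from the origin.
- shoots_mid: The twelve pale yellow shoots of tray_mid, 12 mm thick, fixed in its soil; they stand between -75 and +50 mm along the tray's x and within 50 mm either side of its middle. Origin: same as the tray's. Delicate: not to be touched.
- plunger_mid (a joint): Travel of the valve plunger of tray_mid, in m: 0 = fully up (shut), 0.012 = fully down on its hard stop (open). It starts 0 to 3 mm down. Moves straight down, takes about 4 N, has no spring and stays where it is left.
- cap_mid (a point): Centre of the top face of the plunger of tray_mid: a flat round white cap, 32 mm across and 9 mm thick, standing above the grey valve block. 104 mm above the tray's underside with the plunger fully up, 92 mm fully down. Sprung: once the plunger is on its stop, the cap alone gives up to 5 mm more under 6 to 13 N and comes back. z up.
- tray_tall: Teal tray with the tallest shoots (82-92 mm above the soil, tips up to z 146 mm). Loose, 2-3 kg, 200 (x) x 130 (y) x 65 mm high, soil at 54 mm; left/middle/right place varies, yaw within 0.25 rad. Origin: centre of the underside, z up. Its valve block, grey, 44 x 44 x 75 mm high, is fixed on the +x end (away from the robot), centred 122 mm from the origin.
- shoots_tall: The twelve pale yellow shoots of tray_tall, 12 mm thick, fixed in its soil; they stand between -75 and +50 mm along the tray's x and within 50 mm either side of its middle. Origin: same as the tray's. Delicate: not to be touched.
- plunger_tall (a joint): Travel of the valve plunger of tray_tall, in m: 0 = fully up (shut), 0.012 = fully down on its hard stop (open). It starts 0 to 3 mm down. Moves straight down, takes about 4 N, has no spring and stays where it is left.
- cap_tall (a point): Centre of the top face of the plunger of tray_tall: a flat round white cap, 32 mm across and 9 mm thick, standing above the grey valve block. 104 mm above the tray's underside with the plunger fully up, 92 mm fully down. Sprung: once the plunger is on its stop, the cap alone gives up to 5 mm more under 6 to 13 N and comes back. z up.
- pot: Bystander: empty terracotta cup-shaped pot, 76 mm across, 70 mm high, loose. Origin: centre of the underside.
- feed: Bystander: white plant-feed bottle, 56 mm across, 140 mm high, loose. Origin: centre of the underside.
- bulb: Bystander: brown loose bulb, 50 mm across, 52 mm high. Origin: centre of the underside.

How it is judged:
At the end, for the whole second after the job is handed in: The plunger of the tray with the shortest shoots is down by at least 10.5 of its 12 mm; the other two caps have moved less than 4 mm, all trays less than 12 mm, the pot, bottle and bulb less than 20 mm and stand still and upright (within 0.1 rad) (value of joint plunger_short above 0.0105 m and distance of each of cap_mid, cap_tall from where it was at the start of the episode below 0.004 m and distance of each of tray_short, tray_mid, tray_tall from where it was at the start of the episode below 0.012 m and angle between each of tray_short, tray_mid, tray_tall, pot, feed, bulb's own z axis and vertical below 0.1 rad and distance of each of pot, feed, bulb from where it was at the start of the episode below 0.02 m and linear speed of each of pot, feed, bulb, tray_short below 0.02 m/s); the robot touches nothing.
It fails at once if the plunger of either other tray is pushed (distance of any of cap_mid, cap_tall from where it was at the start of the episode above 0.004 m).
It fails at once if a tray is shoved, lifted or tipped (more than 12 mm or 0.1 rad) (distance of any of tray_short, tray_mid, tray_tall from where it was at the start of the episode above 0.012 m or angle between any of tray_short, tray_mid, tray_tall's own z axis and vertical above 0.1 rad).
It fails at once if shoots are touched with more than 1 N (contact force between any of the fingers, the arm and shoots_short above 1 N or contact force between any of the fingers, the arm and shoots_mid above 1 N or contact force between any of the fingers, the arm and shoots_tall above 1 N).
It fails at once if the tray or its plunger is struck or pressed with more than 40 N at the fingertips (contact force between any of the fingers, the arm and tray_short above 40 N or contact force between any of the fingers, the arm and tray_mid above 40 N or contact force between any of the fingers, the arm and tray_tall above 40 N).
It fails at once if the pot, bottle or loose bulb is moved by more than 20 mm, lifted or knocked over (distance of any of pot, feed, bulb from where it was at the start of the episode above 0.02 m or angle between any of pot, feed, bulb's own z axis and vertical above 0.3 rad).
It also fails if it takes over 32 s, if anything falls off the work surface, if the arm or the gripper's body presses on something with over 40 N, if the wrist force passes 120 N, or if a joint passes its speed limit or range.

## Working session

There is one attempt and no reset: what is moved stays moved. The work goes in short steps, Python scripts to look and compute and a shell command to move; the robot and the scene stay as the last step left them, time stands still between calls to the robot, and variables do not carry over. Pictures are saved under pics/ and viewed, at most 10 in all, crops included, and the job is handed in when it is done.

```bash
mkdir -p pics; cat > h.py <<'E'
import numpy as np, cv2
from plant import ctrl, imaging
def cam(n):
    c=imaging.get_calibration(n); im,d=imaging.read_camera(n); return c,im,d
def world(c,d,shape=(384,512)):
    f=shape[0]/2/np.tan(np.radians(c["fovy"])/2)
    v,u=np.mgrid[:shape[0],:shape[1]]
    P=np.stack([(u-c["cx"])/f*d,(v-c["cy"])/f*d,d],-1)
    return (P-np.array(c["t"]))@np.array(c["R"])
E
python3 - <<'E'
from h import *
ims=[]
for n in("scene","top"):
    c,im,d=cam(n); np.savez(n+".npz",im=im,d=d,W=world(c,d)); ims.append(im)
    print(n,c,d.min(),d.max())
    W=world(c,d); g=im.astype(int)
    m=(im.min(2)>150)&(np.ptp(im.astype(int),axis=2)<30)&(W[...,2]>.085)&(W[...,2]<.112)&(d>0)
    k,l,s,ce=cv2.connectedComponentsWithStats(m.astype(np.uint8))
    for i in range(1,k):
        if s[i,4]>20: print(s[i],ce[i],np.median(W[l==i],0).round(4),W[l==i].mean(0).round(4))
cv2.imwrite("pics/a.png",cv2.resize(ims[0],(800,600))); cv2.imwrite("pics/b.png",cv2.resize(ims[1],(800,600)))
E
```

```text
scene {'fovy': 43.83857182158425, 'cx': 259.01236930286063, 'cy': 194.24343766214062, 'R': array([[ 0.61215981,  0.79039452, -0.02317046],
       [ 0.42689162, -0.35500862, -0.83170453],
       [-0.66560042,  0.49924481, -0.55473481]]), 't': array([-0.34860624, -0.19055441,  1.51017461])} 0.0 3.9978757
[344 148  13   7  65] [349.96923077 151.03076923] [0.6083 0.2572 0.1016] [0.6082 0.2569 0.1016]
[360 180  23  15 168] [371.78571429 187.25595238] [0.7495 0.176  0.0966] [0.7479 0.1777 0.0974]
[250 188  14   9  98] [256.59183673 192.20408163] [ 0.607  -0.0318  0.1011] [ 0.6062 -0.0321  0.1011]
[156 218  16  10 126] [163.5952381  222.46825397] [ 0.577  -0.2424  0.1031] [ 0.5767 -0.2424  0.103 ]
top {'fovy': 55.19908544720747, 'cx': 251.52527081201367, 'cy': 193.5976774914967, 'R': array([[-0.02429317, -0.99951885, -0.01928485],
       [-0.9984465 ,  0.02522567, -0.04968154],
       [ 0.05014411,  0.01804797, -0.99857891]]), 't': array([0.01926234, 0.58240021, 0.8640715 ])} 0.0 1.7213069
[260 175  15  14 164] [267.03658537 181.50609756] [ 0.6036 -0.0308  0.1011] [ 0.6036 -0.0309  0.1011]
[128 177  13  14 155] [133.90967742 183.6       ] [0.606  0.2578 0.1016] [0.6065 0.2582 0.1015]
[359 186  14  14 162] [365.67283951 192.5308642 ] [ 0.5737 -0.2411  0.1029] [ 0.5744 -0.241   0.1028]
```

View pics/a.png

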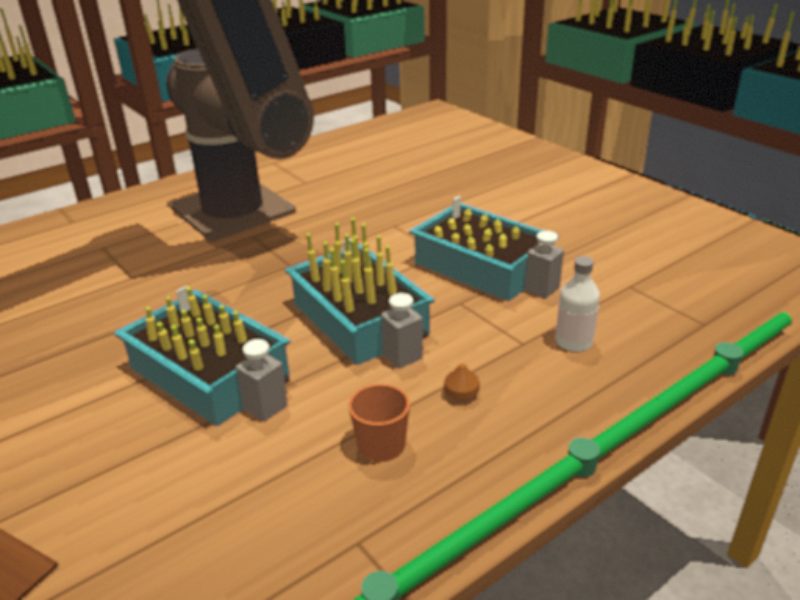

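View pics/b.png

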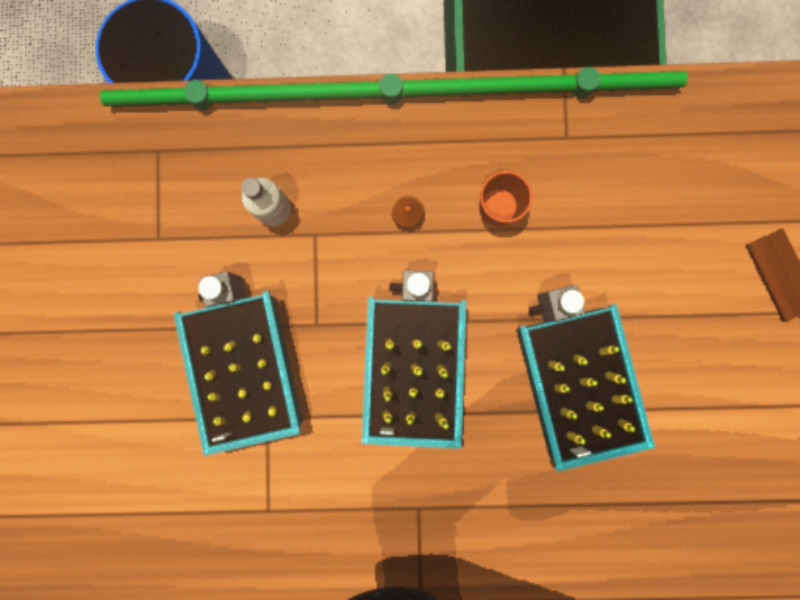

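The two views agree that the tray at y≈+0.26 has the shortest shoots. It is on the left in the top view and on the right in the scene view, with its cap at about (545,238) in the 800x600 scene picture and (211,287) in the top one. The tall shoots are in the middle and the medium ones at y≈-0.24. The cap is near (0.607, 0.2575, 0.1015), which fits the expected height of 101–104 mm. I'll cross at z 0.25, above everything.

```bash
R1='[0.15,0.186,0,0,0,0,0.15,0.186,0,0,0,0,0.15,0.186,0,0,0,0,0.15,0.186,0,0,0,0,0.15,0.186,0,0,0,0]' ; unset R1
python3 -m handwheel '[0.15,0.186,0,0,0,0,0.15,0.186,0,0,0,0,0.15,0.186,0,0,0,0,0.15,0.186,0,0,0,0,0.15,0.186,0,0,0,0]' 0 20
```

```text
time: 0.52
eef_pos: [0.2643, -0.5166, 0.2496]
tcp_rot: [0.994, 0.112, -0.0, -0.001]
contact_force: [0.0, -0.0, -0.7]
opening: 0.299
finger_force: 0.0
```

```bash

python3 -m handwheel '[0.15,0.186,0,0,0,0,0.15,0.186,0,0,0,0,0.15,0.186,0,0,0,0,0.15,0.186,0,0,0,0,0.15,0.186,0,0,0,0]'
python3 -m handwheel '[0.15,0.186,0,0,0,0,0.15,0.186,0,0,0,0,0.15,0.186,0,0,0,0,0.15,0.186,0,0,0,0,0.15,0.186,0,0,0,0]'
python3 -m handwheel '[0.15,0.186,0,0,0,0,0.15,0.186,0,0,0,0,0.15,0.186,0,0,0,0,0.15,0.186,0,0,0,0,0.15,0.186,0,0,0,0]'
python3 -m handwheel '[0,0.2,0,0,0,0,0,0.2,0,0,0,0,0,0.2,0,0,0,0,0,0.2,0,0,0,0,0,0,0,0,0,0]'
```

```text
time: 0.93
eef_pos: [0.3768, -0.3771, 0.2499]
tcp_rot: [0.994, 0.113, -0.0, -0.0]
contact_force: [0.2, -1.0, -0.0]
opening: 0.001
finger_force: 0.0
time: 1.35
eef_pos: [0.4892, -0.2376, 0.2499]
tcp_rot: [0.994, 0.113, -0.0, -0.0]
contact_force: [0.9, -0.5, -0.6]
opening: -0.001
finger_force: 0.0
time: 1.77
eef_pos: [0.6017, -0.0981, 0.2498]
tcp_rot: [0.994, 0.113, -0.0, -0.0]
contact_force: [0.5, -0.6, 0.2]
opening: -0.002
finger_force: 0.0
time: 2.18
eef_pos: [0.6004, 0.0249, 0.2496]
tcp_rot: [0.993, 0.115, -0.001, -0.001]
contact_force: [0.6, -0.5, 0.8]
opening: 0.002
finger_force: 0.0
```

```bash

python3 -m handwheel '[0,0.22,0,0,0,0,0,0.22,0,0,0,0,0,0.22,0,0,0,0,0,0.22,0,0,0,0,0,0,0,0,0,0]'
python3 -m handwheel '[0,0.22,0,0,0,0,0.03,0.1,0,0,0,0,0,0,0,0,0,0]'
python3 - <<'E'
from h import *
c,im,d=cam("wrist"); s=ctrl.get_state(); print(s["eef_pos"],d[d>0].min())
W=world(c,d); 
m=(im.min(2)>140)&(np.ptp(im.astype(int),axis=2)<35)&(W[...,2]>.08)&(W[...,2]<.115)&(d>0)
k,l,st,ce=cv2.connectedComponentsWithStats(m.astype(np.uint8))
for i in range(1,k):
    if st[i,4]>60: print(st[i],ce[i],np.median(W[l==i],0).round(4),(W[l==i].min(0)+W[l==i].max(0))/2)
cv2.imwrite("pics/c.png",im)
E
```

```text
time: 2.6
eef_pos: [0.6003, 0.1566, 0.2498]
tcp_rot: [0.993, 0.115, -0.0, -0.001]
contact_force: [0.1, 0.4, -0.6]
opening: 0.003
finger_force: 0.0
time: 2.85
eef_pos: [0.6059, 0.202, 0.25]
tcp_rot: [0.993, 0.114, -0.0, -0.0]
contact_force: [-1.0, -0.4, -1.2]
opening: -0.003
finger_force: 0.0
[0.60585317 0.20056473 0.24987115] 0.062263705
[ 276    0   36   61 1228] [291.31270358  29.68729642] [0.7285 0.2039 0.0972] [0.73141478 0.19878191 0.09782116]
[332  21  10  28 114] [336.94736842  34.00877193] [0.7356 0.1664 0.094 ] [0.73567938 0.16627646 0.09453759]
[180 145  36  35 949] [197.36564805 161.69020021] [0.6075 0.2576 0.1013] [0.60688993 0.2574094  0.09884013]
[479 217  33  30 774] [494.95736434 231.69509044] [ 0.6043 -0.0311  0.1011] [ 0.60377006 -0.03166551  0.10073714]
```

View pics/c.png

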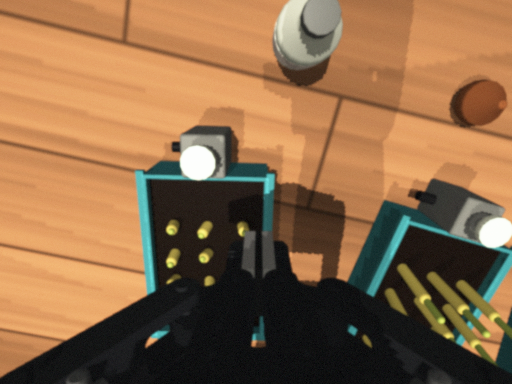

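All four measurements agree to about 2 mm. In the wrist picture the cap is at (198,162) on the short tray. I'll move over (0.607, 0.2575) and descend.

```bash

python3 -m handwheel '[0.01,0.2,0,0,0,0,0,0.183,0,0,0,0,0,0,0,0,0,0]'
python3 -m handwheel '[0,0,-0.2,0,0,0,0,0,-0.2,0,0,0,0,0,-0.2,0,0,0,0,0,-0.14,0,0,0,0,0,0,0,0,0]'
python3 -m handwheel '[0,0,-0.02,0,0,0,0,0,-0.02,0,0,0,0,0,0,0,0,0]'
```

```text
time: 3.15
eef_pos: [0.6071, 0.2596, 0.2501]
tcp_rot: [0.994, 0.114, -0.0, -0.001]
contact_force: [-1.5, -0.0, 0.3]
opening: -0.001
finger_force: 0.0
time: 3.57
eef_pos: [0.6038, 0.2546, 0.1325]
tcp_rot: [0.994, 0.112, -0.006, 0.001]
contact_force: [-1.3, -0.3, -0.4]
opening: -0.001
finger_force: 0.0
time: 3.82
eef_pos: [0.6084, 0.2572, 0.1351]
tcp_rot: [0.994, 0.112, 0.001, -0.0]
contact_force: [0.7, 0.1, -0.2]
opening: 0.0
finger_force: 0.0
```

```bash

python3 -m handwheel '[0,0,-0.02,0,0,0,0,0,-0.02,0,0,0,0,0,-0.02,0,0,0,0,0,0,0,0,0]'
python3 -m handwheel '[0,0,-0.01,0,0,0,0,0,-0.01,0,0,0,0,0,-0.01,0,0,0,0,0,0,0,0,0]'
python3 -m handwheel '[0,0,-0.01,0,0,0,0,0,-0.01,0,0,0,0,0,0,0,0,0]'
```

```text
time: 4.15
eef_pos: [0.6068, 0.2576, 0.1239]
tcp_rot: [0.994, 0.113, -0.0, 0.0]
contact_force: [0.2, 0.5, 0.1]
opening: 0.0
finger_force: 0.0
time: 4.48
eef_pos: [0.6072, 0.2577, 0.12]
tcp_rot: [0.994, 0.113, 0.0, -0.0]
contact_force: [0.1, 0.3, 0.7]
opening: 0.001
finger_force: 0.5
time: 4.73
eef_pos: [0.6072, 0.2577, 0.117]
tcp_rot: [0.994, 0.113, 0.0, -0.0]
contact_force: [-0.7, 0.2, 3.1]
opening: 0.004
finger_force: 1.4
```

Contact came near 0.12, as expected. I'll press on until the force shows the stop.

```bash

python3 -m handwheel '[0,0,-0.01,0,0,0,0,0,-0.01,0,0,0,0,0,0,0,0,0]'
python3 -m handwheel '[0,0,-0.01,0,0,0,0,0,-0.01,0,0,0,0,0,0,0,0,0]'
python3 -m handwheel '[0,0,-0.01,0,0,0,0,0,0,0,0,0]'
```

```text
time: 4.98
eef_pos: [0.6073, 0.2577, 0.1137]
tcp_rot: [0.994, 0.113, 0.0, -0.0]
contact_force: [-2.0, 0.3, 3.2]
opening: -0.004
finger_force: 1.2
time: 5.23
eef_pos: [0.6073, 0.2577, 0.111]
tcp_rot: [0.994, 0.113, 0.0, -0.0]
contact_force: [-2.4, -0.2, 5.6]
opening: 0.003
finger_force: 3.0
time: 5.4
eef_pos: [0.6073, 0.2577, 0.11]
tcp_rot: [0.994, 0.113, 0.0, -0.0]
contact_force: [-3.0, 0.4, 7.2]
opening: 0.002
finger_force: 3.7
```

```bash

python3 -m handwheel '[0,0,-0.01,0,0,0,0,0,0,0,0,0]'
python3 -m handwheel '[0,0,-0.007,0,0,0,0,0,0,0,0,0,0,0,0,0,0,0]'
```

```text
time: 5.57
eef_pos: [0.6073, 0.2577, 0.109]
tcp_rot: [0.994, 0.113, 0.0, -0.0]
contact_force: [-3.4, -0.1, 9.4]
opening: -0.002
finger_force: 4.5
time: 5.82
eef_pos: [0.6073, 0.2577, 0.1084]
tcp_rot: [0.994, 0.113, -0.0, 0.0]
contact_force: [-4.4, -0.6, 9.5]
opening: -0.0
finger_force: 4.9
```

The force climbs past 6 N along the cap spring's slope, so the plunger is on its stop. I'll withdraw straight up and check.

```bash

python3 -m handwheel '[0,0,0.03,0,0,0,0,0,0.06,0,0,0,0,0,0.15,0,0,0,0,0,0.2,0,0,0,0,0,0.2,0,0,0]'
python3 -m handwheel '[0,-0.2,0.2,0,0,0,0,-0.2,0,0,0,0,0,-0.1,0,0,0,0,0,0,0,0,0,0,0,0,0,0,0,0]'
python3 - <<'E'
from h import *
for n in("scene","top","wrist"):
    c,im,d=cam(n); W=world(c,d)
    m=(im.min(2)>140)&(np.ptp(im.astype(int),axis=2)<35)&(W[...,2]>.075)&(W[...,2]<.115)&(d>0)
    k,l,st,ce=cv2.connectedComponentsWithStats(m.astype(np.uint8))
    print(n,[(np.median(W[l==i],0).round(4)) for i in range(1,k) if st[i,4]>50])
print(ctrl.get_state())
E
```

```text
time: 6.23
eef_pos: [0.6062, 0.2572, 0.2017]
tcp_rot: [0.994, 0.113, -0.002, 0.0]
contact_force: [0.8, -0.1, 0.1]
opening: 0.003
finger_force: 0.0
time: 6.65
eef_pos: [0.6063, 0.1825, 0.2302]
tcp_rot: [0.994, 0.112, -0.002, -0.0]
contact_force: [-1.1, -0.7, 0.5]
opening: -0.0
finger_force: 0.0
scene [array([0.6088, 0.2568, 0.0921]), array([0.7502, 0.1774, 0.096 ]), array([ 0.6066, -0.0325,  0.1009]), array([ 0.5774, -0.2422,  0.1028])]
top [array([ 0.6031, -0.0308,  0.1009]), array([ 0.5737, -0.2416,  0.1025])]
wrist [array([0.7256, 0.2   , 0.0955]), array([0.6078, 0.258 , 0.0915]), array([ 0.6044, -0.0307,  0.1011])]
{'time': 6.8, 'qpos': array([1.34456511e-01, 2.14319670e-01, 1.70043234e+00, 4.87986123e-04,
       1.22970112e+00, 1.47860193e+00]), 'dq': array([ 0.00724824, -0.00195373, -0.00777274, -0.00372263,  0.00103353,
       -0.00135191]), 'joint_efforts': array([-3.54810962e-01, -3.74218619e+01, -2.87666398e+01, -9.47255467e-03,
        6.34990938e-03,  1.98230198e-03]), 'eef_pos': array([0.60639438, 0.18395445, 0.23041744]), 'tcp_rot': array([ 9.93593761e-01,  1.13001501e-01, -1.43477590e-03, -1.99547844e-04]), 'contact_force': array([-0.42399614,  0.19208768,  0.51503996]), 'wrist_torque': array([0.0372227 , 0.06661296, 0.01402521]), 'finger_force': 0.0, 'opening': 0.004991598784298026}
```

The target cap is at 92 mm, which is fully down. The other two caps haven't moved.

```bash
python3 -c "from plant import ctrl; print(ctrl.sign_off())"
```

```text
the job is handed in; nothing more can be done
None
```

I pushed the short-shoot tray's plunger fully home (cap measured at about 92 mm, peak reading about 10 N), withdrew clear with the other two caps unmoved, and handed the job in at about 7 s; no verdict came back.

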